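Tick off the bottle rack by running a fingertip along its tags

ROBOT

A 7-joint arm with a two-finger parallel gripper is mounted at the origin on the work surface. World frame = base frame: x ahead of the robot, y to its left, z up, the work surface at z = 0. Lengths are in m, angles in rad, forces in N, time in s.
With the tool pointing down it reaches from about 0.35 to 0.9 m from the base axis. Payload 8.1 kg.
Tool frame: the origin (TCP) lies midway between the tips of the shut fingers; the grasp point (between the pads) lies 19 mm behind it; z points along the fingers, y is the line along which they close (so a half turn about z gives the same grasp; the last joint's range is limited). The gripper opens to 92 mm and grips with 3 to 60 N. Pads are 19 mm wide; open, the fingers measure 130 mm over their backs; the gripper's body (75 mm by 190 mm) begins 47 mm behind the grasp point.
Start: joints at [1.051, 0.434, 0.025, 1.573, -0.012, 1.134, -0.075], TCP at [0.253, -0.572, 0.227] pointing down, gripper open.
Joint ranges: [-2.62, 2.62], [-0.44, 2.09], [-1.27, 1.32], [0.08, 2.57], [-1.32, 4.46], [0.12, 2], [-2.74, 2.74]. Speed limits (rad/s): [2.22, 2.22, 3.01, 3.01, 3.14, 3.14, 3.14].

INTERFACE

Orientations are given as a rotation vector (axis times angle).
In Python, from cell import observe, cams, job gives the robot as it stands. The module is installed in compiled form; this text tells all that it offers.
- The arm moves only by the tool step_arm, never from a script. Its argument "steps" is a list of rows, each a list of 6 numbers: the shift along the world's x, y, z in mm, then the turn, a rotation vector about the world's x, y, z in rad. In form: [[dx, dy, dz, rx, ry, rz], ...]. A call has 1 to 20 rows; each row shifts and turns the commanded pose from where the row before left it; what a row does not reach is not made up. A row lasts 1/12 s, in which the tool goes at most 41.7 mm and 7.16 degrees, less where a joint would pass 70% of its speed; a pose out of reach is approached as far as the arm can. A call with a gripper value outside its range is refused whole. "gripper" is the opening, from 0 (shut) to 1 (fully open), set as the call begins (left out, the last holds). The fingers move at their own pace and stop on an object; "force" is the grip in N (left out, the last holds). Time passes only in rows, so rows that do not move let the fingers close. It gives the time, the measured TCP pose, the force, the opening and the grip force at its end, in the units of the state.
- observe(): the state, without advancing time (a new reading comes with each control period).
- cams.get_image(name): name is "side" or "top" or "wrist"; returns the picture (400x640x3 uint8, red, green, blue); there is no depth.
- cams.get_calibration(name): a dict with "fov_y" (degrees; the focal length in pixels is half the picture's height over the tangent of half this angle, whatever the lens; pixels are square), "cx", "cy" (the principal point, pixels), "world_to_cam" (4x4, takes a point from world to camera coordinates). Camera axes: x right, y up, looking along -z (the intrinsics and any distortion apply to the point x, -y, -z); pixel columns grow to the right and rows downward; lengths in m; the calibration is good to about 2 mm. A picture is of the moment at which its call begins: read the wrist's pose just before it. get_calibration takes no time and is no camera call; for the wrist camera it gives the pose at the moment of the call.
- job.sign_off(): hands the job in; it is judged then, once.
The state is a dict: "clock": time; "joints": joint angles; "dq": joint speeds; "joint_efforts": joint torques, N m; "position": TCP position; "ee_rot": TCP orientation; "force": force on the tool from outside, world axes, zero at the start; "ft_torque": the same for the moment, N m; "width": opening from 0.0 (shut) to 1.0 (fully open); "gripper_force": force on a finger pad.
Only numpy, scipy, OpenCV 4.12 (cv2) and the standard library are available. Lean on these libraries where they do the work, as an engineer would, in place of code of your own. Each camera call takes 0.05 s, during which the arm holds its last target. There are 200 camera calls.

TASK

The four bottles in the rack have been counted: with closed fingertips, run lightly along the tag rail above their necks, starting at the right-hand end as seen when facing the bottle mouths (the end the brass tags lean towards), and tip the four tags over one after another in that order, so that each ends lying flat on the rail. Use only a light touch, do not press hard on the rack, grasp nothing, and leave the glass, jar and stopper beside the rack where they are.

Things in the scene. Friction and masses are not known exactly. Their poses are not given: they have to be found in the camera images.
- rack: Fixed wooden rack, 250 (x -35 to +215) x 320 mm (y), 4 lying dark green bottles wedged in it, mouths towards -x, tops 78 mm high. Origin on the bench under the middle of the tag rail; z up; y along the rail. +y is the left end when facing the mouths. Its highest part but for the tags is the tag rail, a level bar over the necks, 44 mm wide (x -22 to 22), 320 long, top 98 mm above the bench.
- hinge0 (a point): Hinge of the first tag on the rail, at rack y = -105 mm, 3 mm above the rail's top; its pin lies along the rack's x. Fixed to the rack, axes as the rack's.
- tag0 (a joint): Angle of the first tag: brass plate 26 mm wide (rack x), 40 mm long from its hinge, 4 mm thick, 25 g. 0 = standing, leaning 0.3 rad to rack -y on its stop; grows as its top goes to +y; 0.3 = upright; 1.87 = flat on the rail, pointing to +y, top face 5 mm above the rail, clear of the next hinge. Swings freely: released before upright it drops back, past upright it falls flat.
- hinge1 (a point): Hinge of the second tag on the rail, at rack y = -35 mm, 3 mm above the rail's top; its pin lies along the rack's x. Fixed to the rack, axes as the rack's.
- tag1 (a joint): Angle of the second tag: brass plate 26 mm wide (rack x), 40 mm long from its hinge, 4 mm thick, 25 g. 0 = standing, leaning 0.3 rad to rack -y on its stop; grows as its top goes to +y; 0.3 = upright; 1.87 = flat on the rail, pointing to +y, top face 5 mm above the rail, clear of the next hinge. Swings freely: released before upright it drops back, past upright it falls flat.
- hinge2 (a point): Hinge of the third tag on the rail, at rack y = 35 mm, 3 mm above the rail's top; its pin lies along the rack's x. Fixed to the rack, axes as the rack's.
- tag2 (a joint): Angle of the third tag: brass plate 26 mm wide (rack x), 40 mm long from its hinge, 4 mm thick, 25 g. 0 = standing, leaning 0.3 rad to rack -y on its stop; grows as its top goes to +y; 0.3 = upright; 1.87 = flat on the rail, pointing to +y, top face 5 mm above the rail, clear of the next hinge. Swings freely: released before upright it drops back, past upright it falls flat.
- hinge3 (a point): Hinge of the fourth tag on the rail, at rack y = 105 mm, 3 mm above the rail's top; its pin lies along the rack's x. Fixed to the rack, axes as the rack's.
- tag3 (a joint): Angle of the fourth tag: brass plate 26 mm wide (rack x), 40 mm long from its hinge, 4 mm thick, 25 g. 0 = standing, leaning 0.3 rad to rack -y on its stop; grows as its top goes to +y; 0.3 = upright; 1.87 = flat on the rail, pointing to +y, top face 5 mm above the rail, clear of the next hinge. Swings freely: released before upright it drops back, past upright it falls flat.
- glass: Loose clear tasting glass, a cup 66 mm across the rim, 90 mm tall, standing on the bench on the mouth side of the rack. Origin: centre of its underside. Leave alone.
- jar: Loose amber glass jar with dark lid, 56 mm across, 75 mm tall, standing on the bench on the mouth side of the rack. Origin: centre of its underside. Leave alone.
- stopper: Loose cork bottle stopper with a broad round end, 38 mm across, 42 mm tall, standing on its broad end on the bench on the mouth side of the rack. Origin: centre of its underside. Leave alone.

How it is judged:
On the way, in this order (a step that is already met when the one before it is completed fails the run):
1. the first tag lies flat, together with those before it, while the tags after it still stand (value of joint tag0 above 1.7 rad and value of joint each of tag1, tag2, tag3 below 0.6 rad), for 0.05 s.
2. the second tag lies flat, together with those before it, while the tags after it still stand (value of joint each of tag0, tag1 above 1.7 rad and value of joint each of tag2, tag3 below 0.6 rad), for 0.05 s.
3. the third tag lies flat, together with those before it, while the tags after it still stand (value of joint each of tag0, tag1, tag2 above 1.7 rad and value of joint tag3 below 0.6 rad), for 0.05 s.
4. the fourth tag lies flat, together with those before it, while the tags after it still stand (value of joint each of tag0, tag1, tag2, tag3 above 1.7 rad), for 0.05 s.
At the end, for the whole second after the job is handed in: All four tags lie flat and still on the rail (each joint above 1.7 rad), and the glass, jar and stopper stand upright within 15 mm of where they started (all of step 4 and velocity of joint each of tag0, tag1, tag2, tag3 below 0.1 rad/s and distance of each of glass, jar, stopper from where it was at the start of the episode below 0.015 m and angle between each of glass, jar, stopper's own z axis and vertical below 0.1 rad); the robot touches nothing.
It fails at once if a finger or any part of the arm presses on the rack, its bottles or its tags with more than 20 N (contact force between any of the fingers, the arm and rack above 20 N).
It fails at once if the glass, jar or stopper is pushed, lifted or carried more than 15 mm from its place, or tipped (distance of any of glass, jar, stopper from where it was at the start of the episode above 0.015 m or angle between any of glass, jar, stopper's own z axis and vertical above 0.25 rad).
It also fails if it takes over 40 s, if anything falls off the work surface, if the arm or the gripper's body presses on something with over 40 N, if the wrist force passes 120 N, or if a joint passes its speed limit or range.

## Working session

There is one attempt and no reset: what is moved stays moved. The work goes in short steps, Python scripts to look and compute and a tool call to move; the robot and the scene stay as the last step left them, time stands still between calls to the robot, and variables do not carry over. Pictures are saved under pics/ and viewed, at most 10 in all, crops included, and the job is handed in when it is done.

Besides the shell and the picture viewer there is one more tool, called by a JSON object that holds its "api" and its "payload". step_arm: Moves the arm, as the interface text tells. Its arguments: {"type":"object","properties":{"steps":{"type":"array","items":{"type":"array","items":{"type":"number"}}},"gripper":{"type":"number"},"force":{"type":"number"}},"required":["steps"]}

```bash
mkdir -p pics; python3 - <<'E'
from cell import observe,cams
import cv2
s=observe();print({k:s[k] for k in('clock','position','ee_rot','width','force')})
for n in('top','side'):
    c=cams.get_calibration(n);print(n,c)
    cv2.imwrite(f'pics/{n}0.png',cams.get_image(n)[:,:,::-1])
E
```

```text
{'clock': 0.0, 'position': array([ 0.25277806, -0.57105979,  0.22597004]), 'ee_rot': array([-3.07219192e+00, -6.49637155e-01,  7.16812619e-04]), 'width': 1.000636125323449, 'force': array([ 0.22473493, -0.67888641,  0.04131685])}
top {'fov_y': 57.412420681222045, 'cx': 323.3729575988605, 'cy': 196.60978641674257, 'world_to_cam': array([[-0.02693342, -0.9991023 , -0.03269844,  0.03968496],
       [ 0.98394272, -0.03226989,  0.17554307, -0.55202266],
       [-0.17644066, -0.02744542,  0.98392858, -0.65059982],
       [ 0.        ,  0.        ,  0.        ,  1.        ]])}
side {'fov_y': 51.651082681092305, 'cx': 316.17831283275905, 'cy': 197.40775523898452, 'world_to_cam': array([[ 0.9704956 , -0.24058997,  0.01596101, -0.51603951],
       [ 0.10247945,  0.47149114,  0.87589615, -0.12745475],
       [-0.2182573 , -0.84841768,  0.48223561, -0.63921476],
       [ 0.        ,  0.        ,  0.        ,  1.        ]])}
```

View pics/top0.png

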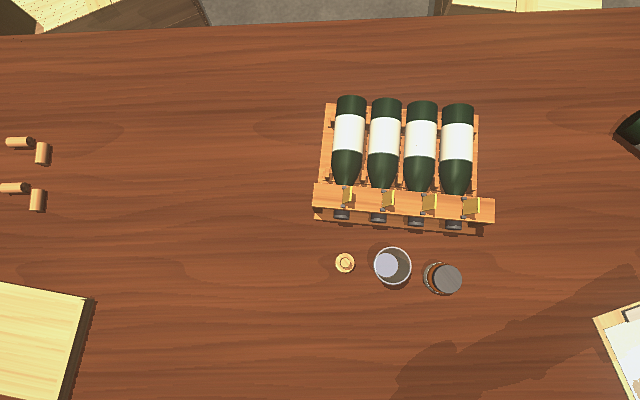

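View pics/side0.png

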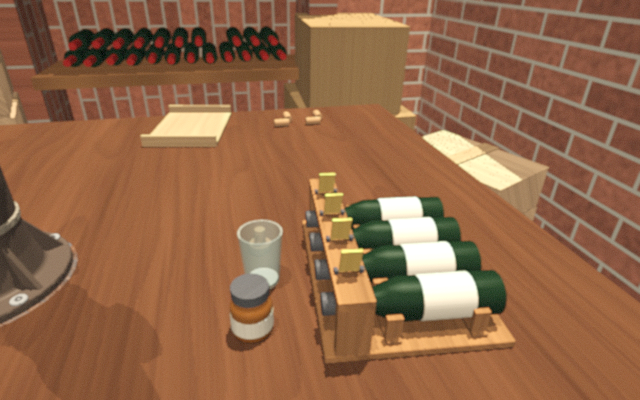

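The top view shows the rail from about (314,195) to (494,210), with the tags at columns 347, 388, 428 and 471. Image up is world +x and image right is world -y, so the first tag is the rightmost, at column 471. I'll zoom in next.

```bash
python3 - <<'E'
import cv2
a=cv2.imread('pics/top0.png')[165:245,305:505];cv2.imwrite('pics/topc.png',cv2.resize(a,None,fx=4,fy=4,interpolation=cv2.INTER_CUBIC))
b=cv2.imread('pics/side0.png')[160:360,290:390];cv2.imwrite('pics/sidec.png',cv2.resize(b,None,fx=3,fy=3,interpolation=cv2.INTER_CUBIC))
E
```

```text
(no output)
```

View pics/topc.png

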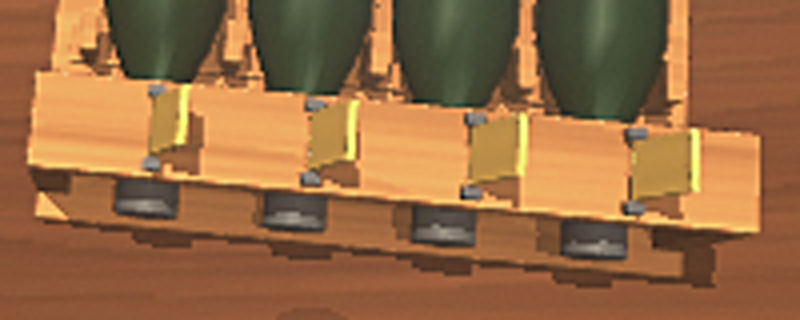

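View pics/sidec.png

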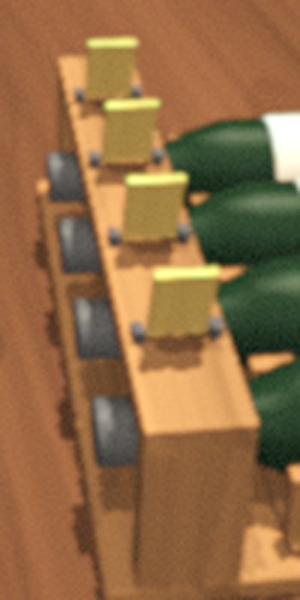

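```bash
cat > h.py <<'E'
import numpy as np
from cell import cams
def ray(n,uv):
    c=cams.get_calibration(n);f=200/np.tan(np.radians(c['fov_y']/2));W=np.array(c['world_to_cam'])
    d=W[:3,:3].T@np.array([(uv[0]-c['cx'])/f,-(uv[1]-c['cy'])/f,-1]);o=-W[:3,:3].T@W[:3,3];return o,d
def plane(n,uv,z):
    o,d=ray(n,uv);return o+d*(z-o[2])/d[2]
def tri(u,v):
    A=[];b=[]
    for n,p in(('top',u),('side',v)):
        o,d=ray(n,p);d/=np.linalg.norm(d);P=np.eye(3)-np.outer(d,d);A.append(P);b.append(P@o)
    return np.linalg.solve(sum(A),sum(b))
E
python3 - <<'E'
from h import *
np.set_printoptions(precision=4,suppress=True)
t=lambda x,y:(305+x/4,165+y/4)
s=lambda x,y:(290+x/3,160+y/3)
for p in((37,72),(760,133),(759,232),(27,165)): print('rail corner',plane('top',t(*p),.098))
for p in((140,432),(257,427),(60,57)): print('side corner',plane('side',s(*p),.098))
H=[((635,134),(634,208)),((476,119),(470,192)),((315,104),(310,179)),((156,91),(150,163))]
S=[((138,332),(214,327)),((114,236),(182,232)),((96,158),(156,155)),((80,96),(137,92))]
for h,q in zip(H,S):
    print('hinge',(plane('top',t(*h[0]),.101)+plane('top',t(*h[1]),.101))/2, (plane('side',s(*q[0]),.101)+plane('side',s(*q[1]),.101))/2,'tri',(tri(t(*h[1]),s(*q[0]))+tri(t(*h[0]),s(*q[1])))/2)
for n,p,z in(('jar',(442,278),.075),('glass',(392,265),.09),('stop',(345,262),.042)):print(n,plane('top',p,z))
E
```

```text
rail corner [0.5696 0.0376 0.098 ]
rail corner [ 0.5315 -0.279   0.098 ]
rail corner [ 0.4881 -0.2738  0.098 ]
rail corner [0.5276 0.0429 0.098 ]
side corner [ 0.4863 -0.2728  0.098 ]
side corner [ 0.5304 -0.2801  0.098 ]
side corner [0.5294 0.0435 0.098 ]
hinge [ 0.5161 -0.222   0.101 ] [ 0.517  -0.2213  0.101 ] tri [ 0.5164 -0.2219  0.1015]
hinge [ 0.5251 -0.1528  0.101 ] [ 0.5258 -0.1517  0.101 ] tri [ 0.5252 -0.1527  0.1017]
hinge [ 0.5336 -0.0833  0.101 ] [ 0.535  -0.0819  0.101 ] tri [ 0.534  -0.0833  0.1018]
hinge [ 0.5424 -0.0134  0.101 ] [ 0.5441 -0.0138  0.101 ] tri [ 0.5433 -0.0136  0.1008]
jar [ 0.3963 -0.1821  0.075 ]
glass [ 0.4213 -0.0938  0.09  ]
stop [ 0.4285 -0.0138  0.042 ]
```

Both views agree to within about 2 mm. The rail direction is u = (0.126, 0.992). I'll shut the fingers, turn to line up with the rail, and go to a point 75 mm before the first hinge.

{"api": "step_arm", "payload": {"gripper": 0, "force": 10, "steps": [[0, 0, 0, 0, 0, 0], [20, 20, 0, 0, 0, -0.1], [20, 20, 0, 0, 0, -0.1], [25, 25, 0, 0, 0, -0.1], [25, 25, 0, 0, 0, -0.1], [25, 25, 0, 0, 0, -0.1], [25, 25, 0, 0, 0, -0.045], [25, 27, 0, 0, 0, 0], [25, 28, 0, 0, 0, 0], [25, 30, 0, 0, 0, 0], [20, 25, 0, 0, 0, 0], [19, 25, 0, 0, 0, 0], [0, 0, 0, 0, 0, 0], [0, 0, 0, 0, 0, 0]]}}

```text
clock: 1.27
position: [0.5083, -0.2941, 0.2264]
ee_rot: [-3.135, 0.194, 0.0]
force: [-0.3, -0.9, -0.4]
width: 0.04
gripper_force: 0.0
```

{"api": "step_arm", "payload": {"gripper": 0, "steps": [[0, -2, -25, 0, 0, 0], [0, 0, -25, 0, 0, 0], [0, 0, -25, 0, 0, 0], [0, 0, -16, 0, 0, 0], [0, 0, -10, 0, 0, 0], [0, 0, -5, 0, 0, 0], [0, 0, 0, 0, 0, 0], [0, 0, 0, 0, 0, 0]]}}

```text
clock: 1.93
position: [0.5072, -0.2992, 0.1214]
ee_rot: [3.135, -0.202, 0.001]
force: [-0.1, -0.0, 0.3]
width: 0.008
gripper_force: 0.0
```

```bash
python3 - <<'E'
from cell import *
import cv2
a=cams.get_image('side')[100:360,230:450,::-1];cv2.imwrite('pics/s1.png',cv2.resize(a,None,fx=2.2,fy=2.2))
E
```

```text
(no output)
```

View pics/s1.png

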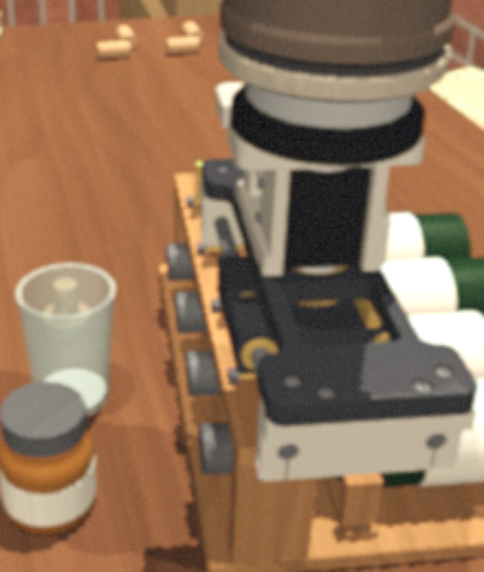

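The tip is in place above the rail end, and the gripper hides the tags from this camera. I'll sweep the first tag now.

{"api": "step_arm", "payload": {"steps": [[0.8, 6, 0, 0, 0, 0], [0.8, 6, 0, 0, 0, 0], [0.8, 6, 0, 0, 0, 0], [0.8, 6, 0, 0, 0, 0], [0.8, 6, 0, 0, 0, 0], [0.8, 6, 0, 0, 0, 0], [0.8, 6, 0, 0, 0, 0], [0.8, 6, 0, 0, 0, 0], [0.8, 6, 0, 0, 0, 0], [0.8, 6, 0, 0, 0, 0], [0.8, 6, 0, 0, 0, 0], [0.8, 6, 0, 0, 0, 0], [0.8, 6, 0, 0, 0, 0], [0.8, 6, 0, 0, 0, 0], [0.8, 6, 0, 0, 0, 0], [0, 0, 0, 0, 0, 0], [0, 0, 0, 0, 0, 0], [0, 0, 0, 0, 0, 0], [0, 0, 0, 0, 0, 0]]}}

```text
clock: 3.57
position: [0.5189, -0.209, 0.1207]
ee_rot: [3.135, -0.202, -0.0]
force: [0.5, -0.8, 0.2]
width: 0.002
gripper_force: 0.0
```

```bash
python3 - <<'E'
from cell import *
import cv2, numpy as np
a=cams.get_image('wrist');b=cams.get_image('top')
im=np.vstack([cv2.resize(a,(480,300)),cv2.resize(b[160:250,300:500-56],(480,300))])[:,:,::-1];cv2.imwrite('pics/w1.png',im)
E
```

```text
(no output)
```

View pics/w1.png

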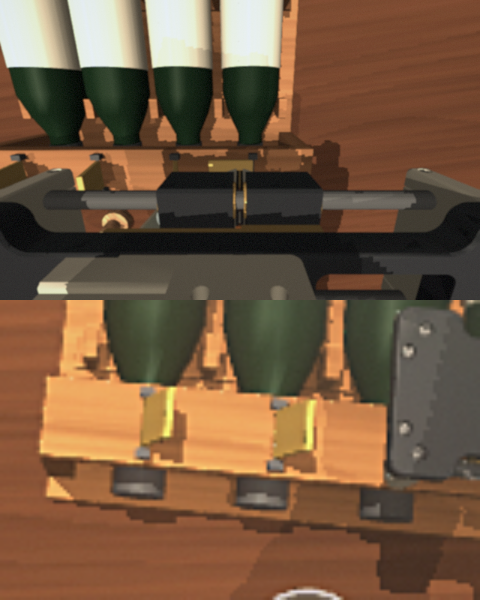

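The wrist view shows tag 0 as a flat strip, about 47 px or 40 mm long, at (207–254, 165) between hinges 0 and 1. Tags 2 and 3 still stand. Next is the second tag.

{"api": "step_arm", "payload": {"steps": [[0.75, 5.8, 0, 0, 0, 0], [0.75, 5.8, 0, 0, 0, 0], [0.75, 5.8, 0, 0, 0, 0], [0.75, 5.8, 0, 0, 0, 0], [0.75, 5.8, 0, 0, 0, 0], [0.75, 5.8, 0, 0, 0, 0], [0.75, 5.8, 0, 0, 0, 0], [0.75, 5.8, 0, 0, 0, 0], [0.75, 5.8, 0, 0, 0, 0], [0.75, 5.8, 0, 0, 0, 0], [0.75, 5.8, 0, 0, 0, 0], [0.75, 5.8, 0, 0, 0, 0], [0, 0, 0, 0, 0, 0], [0, 0, 0, 0, 0, 0], [0, 0, 0, 0, 0, 0], [0, 0, 0, 0, 0, 0]]}}

```text
clock: 5.0
position: [0.5279, -0.1394, 0.1207]
ee_rot: [3.135, -0.202, -0.0]
force: [-0.4, -0.3, -1.0]
width: 0.005
gripper_force: 0.0
```

```bash
python3 - <<'E'
from cell import *
import cv2
cv2.imwrite('pics/w2.png',cams.get_image('wrist')[:,:,::-1])
E
```

```text
(no output)
```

View pics/w2.png

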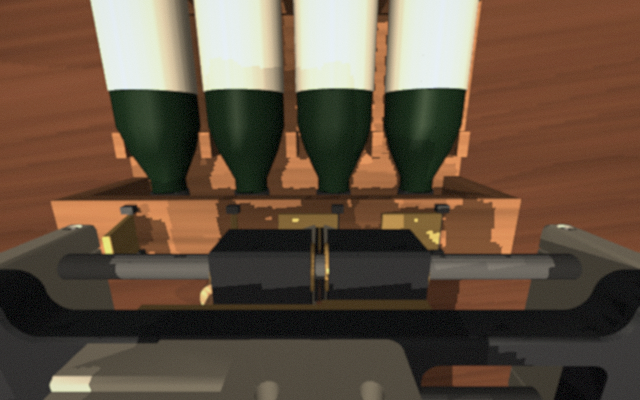

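Tag 0 (385–440, 220) and tag 1 (280–338, 220) both lie flat, and tag 3 stands at (120,232). Tag 2 is hidden. I'll move on to the third and then the fourth, with a pause between them.

{"api": "step_arm", "payload": {"steps": [[0.75, 5.8, 0, 0, 0, 0], [0.75, 5.8, 0, 0, 0, 0], [0.75, 5.8, 0, 0, 0, 0], [0.75, 5.8, 0, 0, 0, 0], [0.75, 5.8, 0, 0, 0, 0], [0.75, 5.8, 0, 0, 0, 0], [0.75, 5.8, 0, 0, 0, 0], [0.75, 5.8, 0, 0, 0, 0], [0.75, 5.8, 0, 0, 0, 0], [0.75, 5.8, 0, 0, 0, 0], [0.75, 5.8, 0, 0, 0, 0], [0.75, 5.8, 0, 0, 0, 0], [0, 0, 0, 0, 0, 0], [0, 0, 0, 0, 0, 0], [0, 0, 0, 0, 0, 0], [0, 0, 0, 0, 0, 0]]}}

```text
clock: 6.38
position: [0.5369, -0.0698, 0.1207]
ee_rot: [3.135, -0.202, -0.0]
force: [0.1, -0.0, -0.0]
width: 0.003
gripper_force: 0.0
```

```bash
python3 - <<'E'
from cell import *
import cv2
cv2.imwrite('pics/w3.png',cams.get_image('wrist')[:,:,::-1])
E
```

```text
(no output)
```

View pics/w3.png

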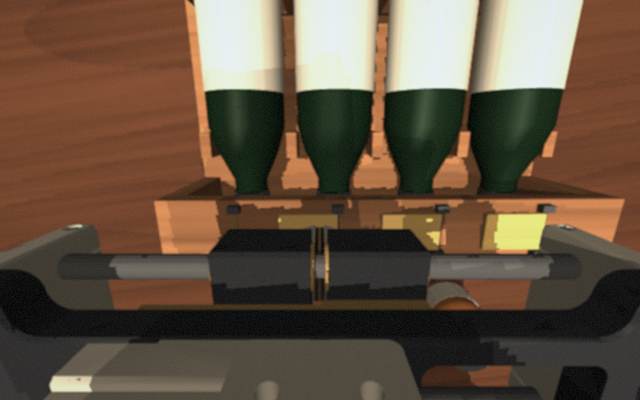

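Three tags lie flat (515, 412 and 308, all at row about 222–230). Now the fourth, and then I'll lift clear.

{"api": "step_arm", "payload": {"steps": [[0.75, 5.8, 0, 0, 0, 0], [0.75, 5.8, 0, 0, 0, 0], [0.75, 5.8, 0, 0, 0, 0], [0.75, 5.8, 0, 0, 0, 0], [0.75, 5.8, 0, 0, 0, 0], [0.75, 5.8, 0, 0, 0, 0], [0.75, 5.8, 0, 0, 0, 0], [0.75, 5.8, 0, 0, 0, 0], [0.75, 5.8, 0, 0, 0, 0], [0.75, 5.8, 0, 0, 0, 0], [0.75, 5.8, 0, 0, 0, 0], [0.75, 5.8, 0, 0, 0, 0], [0, 0, 0, 0, 0, 0], [0, 0, 0, 0, 0, 0], [0, 0, 0, 0, 0, 0], [0, 0, 0, 0, 0, 0]]}}

```text
clock: 7.77
position: [0.5459, -0.0002, 0.1207]
ee_rot: [3.135, -0.202, -0.0]
force: [-0.1, 0.3, -0.1]
width: 0.004
gripper_force: 0.0
```

{"api": "step_arm", "payload": {"steps": [[0, 0, 15, 0, 0, 0], [0, 0, 20, 0, 0, 0], [0, 0, 20, 0, 0, 0], [0, 0, 20, 0, 0, 0], [0, 20, 20, 0, 0, 0], [0, 25, 10, 0, 0, 0], [0, 25, 0, 0, 0, 0], [0, 25, 0, 0, 0, 0], [0, 25, 0, 0, 0, 0], [0, 25, 0, 0, 0, 0], [0, 20, 0, 0, 0, 0], [0, 0, 0, 0, 0, 0], [0, 0, 0, 0, 0, 0], [0, 0, 0, 0, 0, 0]]}}

```text
clock: 8.93
position: [0.5461, 0.1641, 0.2256]
ee_rot: [3.134, -0.203, -0.0]
force: [0.0, -0.5, 0.2]
width: 0.009
gripper_force: 0.0
```

```bash
python3 - <<'E'
from cell import *
import cv2
cv2.imwrite('pics/t4.png',cv2.resize(cams.get_image('top')[150:310,250:510,::-1],None,fx=3,fy=3))
E
```

```text
(no output)
```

View pics/t4.png

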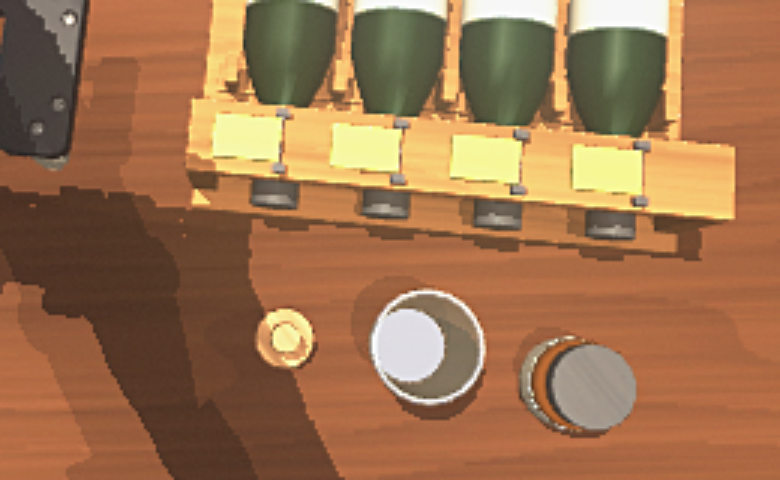

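All four tags lie flat (crop x 248, 367, 487 and 607). The stopper, glass and jar are where they were, and the arm is clear.

```bash
python3 -c "
from cell import job
print(job.sign_off())"
```

```text
the job is handed in; nothing more can be done
None
```

I tipped all four tags flat on the rail, in order from the right-hand end, with measured tool force at 1 N or less at each pause; the glass, jar and stopper were not touched, and I handed the job in (no verdict was returned).

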